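# Back the indexing turntable off one notch

## Robot

A 6-joint arm with a two-finger parallel gripper is mounted at the origin on the work surface. World frame = base frame: x ahead of the robot, y to its left, z up, the work surface at z = 0. Lengths are in m, angles in degrees, forces in N, time in s.
With the tool pointing down it reaches from about 0.35 to 0.725 m from the base axis. Payload 4.3 kg.
Tool frame: the origin (TCP) lies between the finger pads; the fingertips stand 19 mm ahead of it and the grasp point (between the pads) is the TCP; z points along the fingers, x is the direction in which the jaws open and shut, and the axes are right-handed (so a half turn about z gives the same grasp; the last joint's range is limited). The gripper opens to 85 mm and grips with 20 to 120 N. Pads are 22 mm wide; open, the fingers measure 114 mm over their backs; the gripper's body (76 mm by 85 mm) begins 54 mm behind the grasp point. The pads swing forward as they close: fully open they stand 13 mm farther back than shut.
Start: joints at [-81.549, 21.618, 4.641, 73.018, 0, 83.68], TCP at [0.147, -0.556, 0.25] pointing down, gripper open.
Joint ranges: [-156.06, 156.06], [-48.1, 94.91], [-58.44, 69.94], [-101.28, 121.22], [-78.64, 73.56], [-180, 180]. Speed limits (degrees/s): [147.25, 147.25, 180, 180, 180, 180].

## Interface

Orientations are given as [roll, pitch, yaw] about the fixed x, y, z axes, in that order (R = Rz(yaw) Ry(pitch) Rx(roll)).
In Python, from station import arm gives the robot as it stands.
- The arm moves only by the tool drive_tool, never from a script. Its argument "series" is a list of rows, each an object with "hand": the opening in per cent of the stroke, from 0 (shut) to 100 (fully open); "translation": the shift along the tool's x, y, z in mm, a list of three; "twist": the turn about the tool's z in degrees. In form: [{"hand": hand, "translation": [dx, dy, dz], "twist": twist}, ...]. A call has 1 to 20 rows; each row shifts and turns the commanded pose from where the row before left it, along the tool's axes as they then stand; what a row does not reach is not made up. A row lasts 1/12 s, in which the tool goes at most 41.7 mm and 7.16 degrees, less where a joint would pass 70% of its speed; a pose out of reach is approached as far as the arm can. A call is refused whole if a number of a shift passes 41.7 or a number of a turn 7.16, either way. A call with a gripper value outside its range is refused whole. The fingers move at their own pace and stop on an object; "force" is the grip in N (left out, the last holds). Time passes only in rows, so rows that do not move let the fingers close. It gives the time, the measured TCP pose, the force and the opening at its end, in the units of the state.
- arm.get_state(): the state, without advancing time (a new reading comes with each control period).
- arm.snapshot(name): name is "scene" or "top" or "wrist"; returns a dict with "image" (420x560x3 uint8, red, green, blue), "z_map" (420x560 float32, m along the optical axis (not along the pixel's ray), 0 where there is no reading), "mtx" (3x3 intrinsics, pixels), "D" ([k1, k2, p1, p2, k3] as OpenCV has them; the pictures are not rectified), "R" (3x3) and "t" (3): a world point X has camera coordinates R X + t. Camera axes: x right, y down, z forward; pixel columns grow to the right and rows downward; lengths in m; the calibration is good to about 2 mm. A picture is of the moment at which its call begins.
- arm.hand_in(): hands the job in, once; it reports no verdict.
The state is a dict: "t": time; "joint_pos": joint angles; "dq": joint speeds; "effort": joint torques, N m; "ee_pos": TCP position; "orientation": TCP orientation; "force": force on the tool from outside, world axes, zero at the start; "moment": the same for the moment, N m; "width": finger opening in m.
Only numpy, scipy, OpenCV 4.12 (cv2) and the standard library are available. Lean on these libraries where they do the work, as an engineer would, in place of code of your own. Each camera call takes 0.05 s, during which the arm holds its last target.

## Task

The welding turntable has been indexed one notch too far. With a fingertip, lift its ratchet pawl clear of the teeth by pushing the upright tab outward, push one of the wheel's pegs to turn the wheel exactly one notch backward (clockwise seen from above), then push the pawl back down until it is fully home in the new notch. Push gently and grip nothing: the flange only rides along on the wheel, and everything else on the bench stays where it is.

Things in the scene. Friction and masses are not known exactly. Their poses are not given: they have to be found in the camera images.
- turntable: Bench indexing turntable, bolted down. Grey base plate 260 x 260 x 12 mm; origin at the centre of its underside, on the wheel's vertical axis; z up. The pawl stands beyond the plate's -y edge, on an ear that runs to y = -205 mm, 100 mm wide. Everything else about the turntable is given in this frame. The unit's position and yaw differ each time.
- wheel_center (a point): Centre of the ratchet wheel's top face, 52 mm above the bench. The wheel is a plain aluminium disc lying flat, diameter 260 mm, 12 mm thick, turning on a vertical axis. On its rim (102 to 128 mm from the axis) stand 10 ramp-shaped ratchet teeth, 12 mm high, one every 36 degrees; each has an upright face at its clockwise end and slopes down anticlockwise over 18 degrees; flat rim, 18 degrees long, lies between the teeth: these flats are the notches.
- wheel (a joint): Wheel angle (rad), positive anticlockwise from above (forward); starts within 0.05 of 0. One notch (36 degrees) backward = clockwise from above = about -0.628. The pawl, when down, blocks backward turning; at 0, -0.628, ... its nose is mid-notch, with 0.11 rad of play each way. Stiff hub (0.15 N m): it stays where left; a gentle 2 N at a peg turns it (1.4 kg).
- peg0 (a point): Centre of the top of upright peg 0. Four equal rubber-sleeved pegs, diameter 14 mm, height 50 mm, stand on the wheel's top face 75 mm from its axis, 90 degrees apart, and turn with the wheel; with the wheel at 0, peg 0 lies at 45 degrees anticlockwise from the turntable's +x axis. They serve to push the wheel round.
- peg1 (a point): Centre of the top of upright peg 1. Four equal rubber-sleeved pegs, diameter 14 mm, height 50 mm, stand on the wheel's top face 75 mm from its axis, 90 degrees apart, and turn with the wheel; with the wheel at 0, peg 1 lies at 135 degrees anticlockwise from the turntable's +x axis. They serve to push the wheel round.
- peg2 (a point): Centre of the top of upright peg 2. Four equal rubber-sleeved pegs, diameter 14 mm, height 50 mm, stand on the wheel's top face 75 mm from its axis, 90 degrees apart, and turn with the wheel; with the wheel at 0, peg 2 lies at 225 degrees anticlockwise from the turntable's +x axis. They serve to push the wheel round.
- peg3 (a point): Centre of the top of upright peg 3. Four equal rubber-sleeved pegs, diameter 14 mm, height 50 mm, stand on the wheel's top face 75 mm from its axis, 90 degrees apart, and turn with the wheel; with the wheel at 0, peg 3 lies at 315 degrees anticlockwise from the turntable's +x axis. They serve to push the wheel round.
- pawl (a joint): Angle of the pawl (rad): 0 = down, fully seated in a notch; grows as the nose rises; stop at 0.9. The nose clears the tooth tops above about 0.3. The pivot is stiff (0.10 N m of friction): the pawl stays at whatever angle it is left.
- pawl_tab (a point): Middle of the top edge of the pawl's upright finger tab: a plate 36 mm wide, 6 mm thick, reaching 50 mm above the pivot (top at 135 mm above the bench when down). The pivot is a horizontal pin along the turntable's x axis at y = -172 mm, height 85 mm. Pushing the tab away from the wheel (towards the turntable's -y) tips it outward and raises the nose. Two fixed cheeks, 6 mm thick and 98 mm high, stand 22 mm either side of the tab's middle.
- pawl_arm (a point): Top of the pawl's arm above its nose. The arm is a steel bar 14 mm wide and 12 mm thick that runs from the pivot over the rim, at right angles to the tab, its top 91 mm above the bench when down; this point is 56 mm from the pivot (116 mm from the wheel's axis). The nose below it is 10 mm wide, 20 mm long and reaches down almost to the rim. Pressing here from above puts the pawl down.
- flange_mid (a point): Loose steel pipe flange standing on the middle of the wheel: diameter 76 mm, 45 mm high, with a neck of diameter 42 to 50 mm; the point is on its axis, 22 mm above its underside. Only rides round on the wheel.
- offcut: Bystander: loose steel angle offcut 80 x 50 x 50 mm, origin under its centre.
- flatbar: Bystander: loose flat bar 30 x 100 x 8 mm, origin under its centre.
- square: Bystander: loose three-sided welding square, about 70 mm, 14 mm thick, origin under its centre.
- hammer: Bystander: hammer lying on the bench, origin at its underside.
- wrench: Bystander: wrench lying on the bench, origin at its underside.
- can: Bystander: spray can, diameter 56 mm, 160 mm high, origin under its centre.
- brush: Bystander: brush lying on the bench, origin at its underside.
Mind the look-alikes: they are no part of the job. What is shaped like the part that bears flange_mid but purple or yellow is not meant.

How it is judged:
By the outcome, as a careful person would: the job done as asked, in the order asked, and still so for the second after the job is handed in, with the robot touching nothing.
It also fails if it takes over 54 s, if anything falls off the work surface, if the arm or the gripper's body presses on something with over 40 N, if the wrist force passes 120 N, or if a joint passes its speed limit or range.

## Working session

There is one attempt and no reset: what is moved stays moved. The work goes in short steps, Python scripts to look and compute and a tool call to move; the robot and the scene stay as the last step left them, time stands still between calls to the robot, and variables do not carry over. Pictures are saved under pics/ and viewed, and the job is handed in when it is done.

Besides the shell and the picture viewer there is one more tool, called after "Emit:" by a JSON object that holds its "api" and its "payload", one argument or row to a line. drive_tool: Moves the arm, as the interface text tells. Its arguments: {"type":"object","properties":{"series":{"type":"array","items":{"type":"object","properties":{"hand":{"type":"number"},"translation":{"type":"array","items":{"type":"number"}},"twist":{"type":"number"}}}},"force":{"type":"number"}},"required":["series"]}

```bash
mkdir -p pics; ls
cat > h.py <<'E'
import numpy as np, cv2
from station import arm
def snap(n,f):
    s=arm.snapshot(n); cv2.imwrite('pics/'+f+'.png',s['image'][:,:,::-1]); np.savez('pics/'+f+'.npz',**s); return s
def load(f): return dict(np.load('pics/'+f+'.npz'))
def cloud(s):
    z=s['z_map'];h,w=z.shape;u,v=np.meshgrid(np.arange(w),np.arange(h))
    p=cv2.undistortPoints(np.stack([u,v],-1).reshape(-1,1,2).astype(np.float64),s['mtx'],s['D']).reshape(h,w,2)
    C=np.dstack([p[...,0]*z,p[...,1]*z,z]); X=(C-s['t'].reshape(3))@s['R']; X[z<=0]=np.nan; return X
def proj(s,P):
    return cv2.projectPoints(np.atleast_2d(P).astype(float),cv2.Rodrigues(s['R'])[0],s['t'].reshape(3),s['mtx'],s['D'])[0].reshape(-1,2)
E
python3 - <<'E'
from h import *
for n in ['scene','top','wrist']:
    s=snap(n,n+'0'); print(n,s['R'].round(2).tolist(),s['t'].round(3).tolist())
print(arm.get_state())
a=[cv2.imread(f'pics/{n}0.png') for n in ['scene','top']]
E
```

```text
pics
scene [[0.32, 0.95, -0.01], [0.82, -0.28, -0.5], [-0.47, 0.15, -0.87]] [-0.19, -0.451, 2.103]
top [[-0.0, -1.0, 0.02], [-0.99, -0.0, -0.13], [0.13, -0.02, -0.99]] [-0.025, 0.644, 1.369]
wrist [[0.26, -0.97, -0.0], [-0.93, -0.25, 0.27], [-0.26, -0.07, -0.96]] [-0.574, -0.036, 0.378]
{'t': 0.15, 'joint_pos': array([-8.15486088e+01,  2.16527730e+01,  4.58115268e+00,  7.30188268e+01,
       -3.01665669e-04,  8.36810180e+01]), 'dq': array([-0.02111646, -0.13015841,  0.25864424, -0.07409658, -0.04277049,
        0.14070906]), 'effort': array([ 1.26773655e-03, -4.64033747e+01,  2.70171100e+01,  1.39035832e-02,
       -1.97329121e-05,  1.41028266e-05]), 'ee_pos': array([ 0.14653596, -0.55552891,  0.24957491]), 'orientation': array([-1.79990345e+02,  8.99308832e-02, -7.52296189e+01]), 'force': array([ 0.41087398, -1.33928541,  0.33098936]), 'moment': array([ 0.02511835, -0.00064001, -0.05186825]), 'width': 0.08567571774603146}
```

View pics/scene0.png

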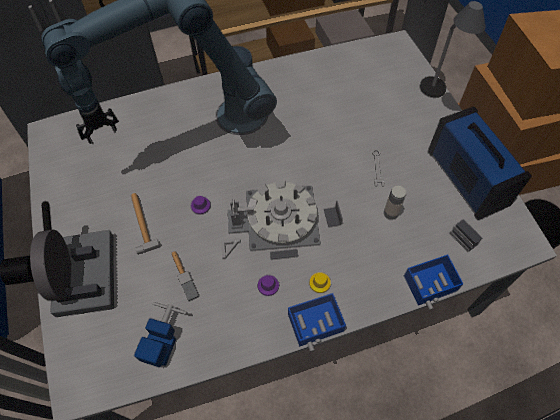

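View pics/top0.png

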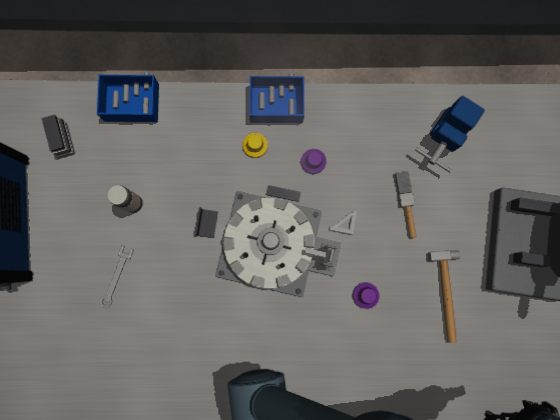

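View pics/wrist0.png

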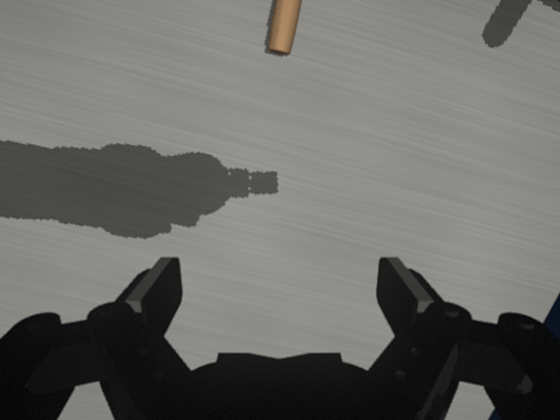

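The turntable sits at about (271,241) in the top view. The pawl is on its right at about (322,256), so turntable -y points towards world -y. The purple flanges (314,160; 367,295) and the yellow one (255,145) are look-alikes; the grey one on the wheel is the one meant. Next I'll measure with depth.

Run:
```python
from h import *
s=load('top0');X=cloud(s)
c=s['image'][170:320,190:360];cv2.imwrite('pics/topc.png',cv2.resize(c,None,fx=4.5,fy=3.95,interpolation=cv2.INTER_CUBIC)[:,:,::-1])
for n in ['top0','scene0']:
    s=load(n);X=cloud(s)
    g=X[X[...,2]<3] 
    near=np.hypot(X[...,0]-X[241,265,0],X[...,1]-X[241,265,1])<0.3 if n=='top0' else np.hypot(X[...,0]-c0[0],X[...,1]-c0[1])<0.3
    P=X[near]
    t=P[(P[:,2]>0.046)&(P[:,2]<0.070)]
    if n=='top0': c0=t[:,:2].mean(0)
    r=cv2.minEnclosingCircle(t[:,:2].astype(np.float32)); print(n,'mean',t.mean(0),r)
    b=P[(P[:,2]>0.007)&(P[:,2]<0.02)]; print('base rect',cv2.minAreaRect(b[:,:2].astype(np.float32)),len(b))
    h=P[P[:,2]>0.078]; print('high',len(h)); 
    p=h[np.hypot(*(h[:,:2]-c0).T)>0.1]; print(p.round(3)[:60].tolist())
    z=P[:,2]; print(np.histogram(z,bins=np.arange(-.01,.15,.01)))
```

```text
top0 mean [0.5541014  0.00459713 0.05359276] ((0.6341143250465393, -0.0016750447684898973), 0.223242849111557)
base rect ((0.5558176636695862, 0.009777069091796875), (0.5678107142448425, 0.5838707089424133), 30.306833267211914) 2879
high 591
[[0.542, -0.159, 0.094], [0.542, -0.161, 0.098], [0.542, -0.164, 0.099], [0.542, -0.166, 0.1], [0.542, -0.169, 0.099], [0.542, -0.173, 0.087], [0.542, -0.176, 0.086], [0.54, -0.157, 0.084], [0.539, -0.159, 0.094], [0.539, -0.161, 0.101], [0.539, -0.164, 0.095], [0.539, -0.166, 0.099], [0.539, -0.169, 0.098], [0.539, -0.172, 0.101], [0.539, -0.175, 0.095], [0.539, -0.177, 0.099], [0.539, -0.18, 0.099], [0.537, -0.165, 0.085], [0.537, -0.167, 0.09], [0.537, -0.17, 0.091], [0.536, -0.172, 0.1], [0.536, -0.174, 0.1], [0.536, -0.177, 0.098], [0.536, -0.18, 0.096], [0.536, -0.183, 0.101], [0.536, -0.185, 0.1], [0.534, -0.1, 0.094], [0.534, -0.104, 0.089], [0.534, -0.106, 0.09], [0.534, -0.109, 0.089], [0.534, -0.112, 0.088], [0.534, -0.162, 0.091], [0.534, -0.164, 0.092], [0.534, -0.167, 0.09], [0.534, -0.17, 0.093], [0.534, -0.174, 0.085], [0.531, -0.
[... 2016 characters left out ...]
-0.154, 0.088], [0.498, -0.15, 0.083], [0.503, -0.17, 0.093], [0.524, -0.169, 0.126], [0.531, -0.166, 0.135], [0.509, -0.16, 0.097], [0.509, -0.156, 0.094], [0.503, -0.152, 0.084], [0.518, -0.125, 0.092], [0.516, -0.121, 0.087], [0.521, -0.118, 0.093], [0.518, -0.114, 0.087], [0.522, -0.111, 0.09], [0.521, -0.107, 0.087], [0.525, -0.104, 0.092], [0.527, -0.101, 0.094], [0.521, -0.096, 0.082], [0.506, -0.171, 0.092], [0.53, -0.17, 0.128], [0.531, -0.166, 0.128]]
(array([6271, 5381, 1051,  100,   88, 1202, 1692,  396,   74,  138,  195,
         43,    2,   11,    9]), array([-0.01,  0.  ,  0.01,  0.02,  0.03,  0.04,  0.05,  0.06,  0.07,
        0.08,  0.09,  0.1 ,  0.11,  0.12,  0.13,  0.14]))
```

```bash
ls pics
```

```text
scene0.npz
scene0.png
top0.npz
top0.png
topc.png
wrist0.npz
wrist0.png
```

View pics/topc.png

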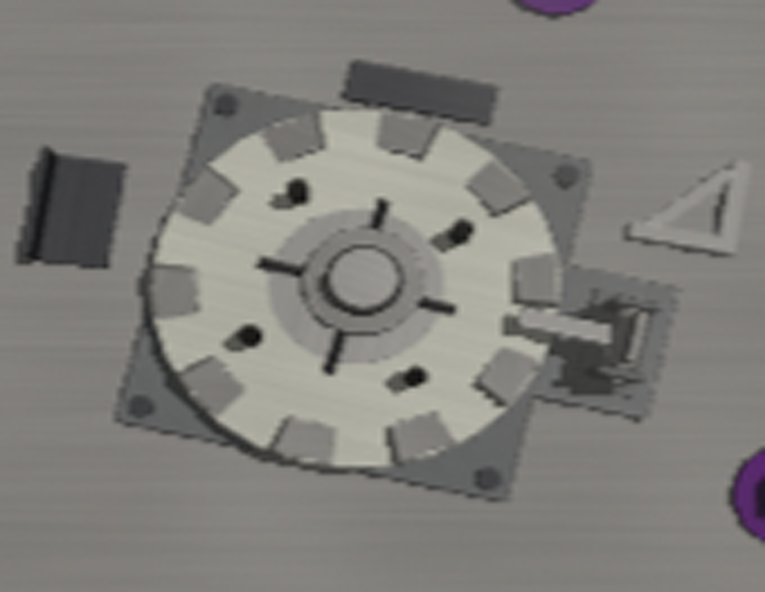

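```bash
cat > fit.py <<'E'
from h import *
from scipy.optimize import least_squares
s=load('top0')
C=np.array([(212,83),(592,160),(508,500),(115,420),(680,288),(642,420)],float)
M=np.array([(.13,.13,.012),(.13,-.13,.012),(-.13,-.13,.012),(-.13,.13,.012),(.05,-.205,.012),(-.05,-.205,.012)])
K=np.array([(300,186),(463,229),(416,375),(251,334)],float) 
f=lambda q:np.c_[190+(q[:,0]+.5)/4.5-.5,170+(q[:,1]+.5)/(592/150)-.5]
def W(p,m):
    c,n=np.cos(p[2]),np.sin(p[2]); return np.c_[p[0]+c*m[:,0]-n*m[:,1],p[1]+n*m[:,0]+c*m[:,1],m[:,2]]
def pegs(w,z=.102):
    a=np.deg2rad([45,315,225,135])+w; return np.c_[.075*np.cos(a),.075*np.sin(a),0*a+z]
if __name__=='__main__':
    r=least_squares(lambda p:(proj(s,W(p,M))-f(C)).ravel(),[.55,0,-.2]); print(r.x,np.rad2deg(r.x[2]),r.fun.round(1))
    r2=least_squares(lambda p:np.r_[(proj(s,W(p,M))-f(C)).ravel(),(proj(s,W(p,pegs(p[3])))-f(K)).ravel()],[.55,0,-.2,0]); print(r2.x,np.rad2deg(r2.x[2]),r2.fun.round(1))
    # overlay
    for n in ['top0','scene0']:
        S=load(n);im=S['image'][:,:,::-1].copy();p=r2.x
        k=6 if n=='top0' else 5
        T=np.array([(0,-.169,.135),(0,-.116,.091),(.022,-.172,.098),(-.022,-.172,.098),(.018,-.172,.135),(-.018,-.172,.135)])
        q=np.r_[proj(S,W(p,M)),proj(S,W(p,pegs(p[3]))),proj(S,W(p,T))]
        if n=='top0':o=(190,170,360,320)
        else:o=(215,165,335,260)
        im=cv2.resize(im[o[1]:o[3],o[0]:o[2]],None,fx=4.5,fy=4.5,interpolation=cv2.INTER_CUBIC)
        if n=='scene0': im=cv2.resize(im,None,fx=1.4,fy=1.4)
        k=4.5 if n=='top0' else 6.3
        for x,y in q: cv2.circle(im,(int((x+.5-o[0])*k),int((y+.5-o[1])*k)),3,(0,0,255),-1)
        cv2.imwrite('pics/ov_%s.png'%n,cv2.resize(im,None,fx=.88,fy=.88) if n=='top0' else im)
E
python3 fit.py
```

```text
[ 0.55337146  0.00228496 -0.23178523] -13.280315309029405 [-0.5 -0.6  0.5  0.1 -0.4  0.7 -0.6  0.2 -0.1 -0.2  1.1 -0.2]
[ 0.55322655  0.00196376 -0.23165987 -0.04841984] -13.273132769262743 [-0.4 -0.5  0.6  0.1 -0.3  0.8 -0.4  0.2 -0.  -0.2  1.2 -0.2 -0.5  0.1
  0.2 -0.1  0.1  0.1 -0.5 -0.3]
```

View pics/ov_top0.png

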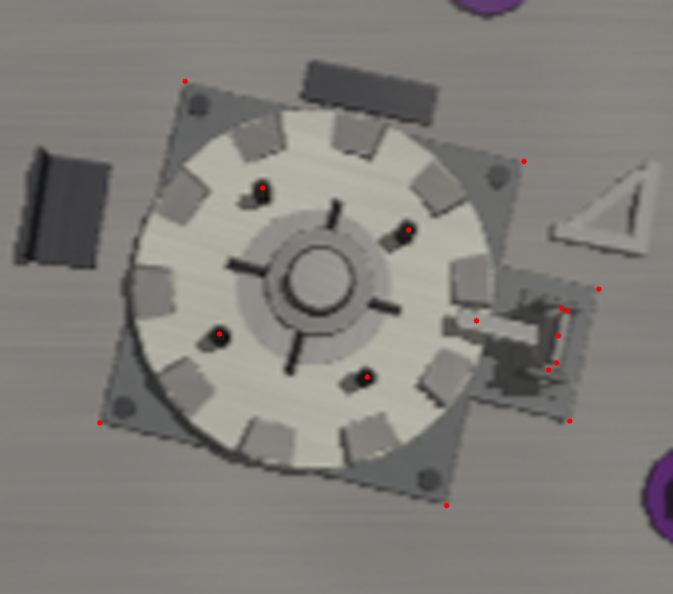

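View pics/ov_scene0.png

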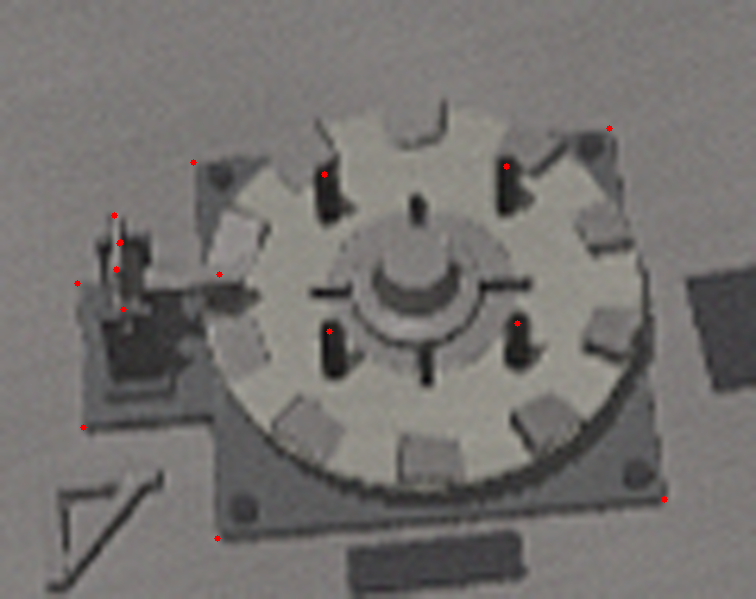

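Both views agree with the fit to about 1 px. The turntable is at (0.553, 0.002), yaw -13.3°, and the wheel is at about -0.048 rad. I'll write a planning helper that gives moves in tool axes.

```bash
cat > go.py <<'E'
import sys
from h import *
P=(0.5532,0.0020,-0.23166)
def rep(lx=None,ly=None,z=None,yawl=None):
    s=arm.get_state(); e=s['ee_pos']; y=np.deg2rad(s['orientation'][2])
    c,n=np.cos(P[2]),np.sin(P[2]); d=e[:2]-P[:2]; loc=np.array([c*d[0]+n*d[1],-n*d[0]+c*d[1]])*1000
    print('t %.2f loc %s z %.1f yawlocal %.2f rp %s F %s j %s w %.3f'%(s['t'],loc.round(1),e[2]*1000,np.rad2deg(y-P[2]),s['orientation'][:2].round(2),s['force'].round(1),s['joint_pos'].round(0),s['width']))
    if lx is not None:
        D=np.array([lx,ly])-loc; W=np.array([c*D[0]-n*D[1],n*D[0]+c*D[1]])
        print('tool shift',(W@[np.cos(y),np.sin(y)]).round(1),(W@[np.sin(y),-np.cos(y)]).round(1),round(e[2]*1000-z,1),'twist',None if yawl is None else round(-(yawl-np.rad2deg(y-P[2])),2))
if __name__=='__main__': rep(*[float(a) for a in sys.argv[1:]])
E
python3 go.py 0 -150 200 0
```

```text
t 0.15 loc [-267.8 -636. ] z 249.6 yawlocal -61.96 rp [-1.7999e+02  9.0000e-02] F [ 0.4 -1.3  0.3] j [-82.  22.   5.  73.  -0.  84.] w 0.086
tool shift -303.0 -464.8 49.6 twist -61.96
```

Emit:
{"api": "drive_tool", "payload": {
  "series": [
    {"hand": 0,"translation": [0,0,0],"twist": -7},
    {"hand": 0,"translation": [0,0,0],"twist": -7},
    {"hand": 0,"translation": [0,0,0],"twist": -7},
    {"hand": 0,"translation": [0,0,0],"twist": -7},
    {"hand": 0,"translation": [0,0,0],"twist": -7},
    {"hand": 0,"translation": [0,0,0],"twist": -7},
    {"hand": 0,"translation": [0,0,0],"twist": -7},
    {"hand": 0,"translation": [0,0,0],"twist": -7},
    {"hand": 0,"translation": [0,0,0],"twist": -6},
    {"hand": 0,"translation": [0,0,0],"twist": 0}
  ]
}}

```text
t: 0.98
ee_pos: [0.1465, -0.5558, 0.2499]
orientation: [-180.0, 0.0, -13.1]
force: [1.1, -0.8, -0.3]
width: 0.0004
```

```bash
python3 go.py 0 -150 200 0
```

```text
t 0.98 loc [-267.7 -636.2] z 249.9 yawlocal 0.13 rp [-1.7996e+02  2.0000e-02] F [ 1.1 -0.8 -0.3] j [-82.  22.   5.  73.  -0.  22.] w 0.000
tool shift 268.9 -485.6 49.9 twist 0.13
```

Emit:
{"api": "drive_tool", "payload": {
  "series": [
    {"hand": 0,"translation": [15,-27,0],"twist": 0},
    {"hand": 0,"translation": [15,-27,0],"twist": 0},
    {"hand": 0,"translation": [15,-27,0],"twist": 0},
    {"hand": 0,"translation": [15,-27,0],"twist": 0},
    {"hand": 0,"translation": [15,-27,0],"twist": 0},
    {"hand": 0,"translation": [15,-27,0],"twist": 0},
    {"hand": 0,"translation": [15,-27,0],"twist": 0},
    {"hand": 0,"translation": [15,-27,0],"twist": 0},
    {"hand": 0,"translation": [15,-27,0],"twist": 0},
    {"hand": 0,"translation": [15,-27,0],"twist": 0},
    {"hand": 0,"translation": [15,-27,0],"twist": 0},
    {"hand": 0,"translation": [15,-27,0],"twist": 0},
    {"hand": 0,"translation": [15,-27,0],"twist": 0},
    {"hand": 0,"translation": [15,-27,0],"twist": 0},
    {"hand": 0,"translation": [15,-27,0],"twist": 0},
    {"hand": 0,"translation": [15,-27,0],"twist": 0},
    {"hand": 0,"translation": [15,-27,0],"twist": 0},
    {"hand": 0,"translation": [14,-27,0],"twist": 0},
    {"hand": 0,"translation": [0,0,20],"twist": 0},
    {"hand": 0,"translation": [0,0,20],"twist": 0}
  ]
}}

```text
t: 2.65
ee_pos: [0.5218, -0.1433, 0.2108]
orientation: [180.0, -0.2, -13.2]
force: [0.2, 0.1, -0.9]
width: 0.0002
```

```bash
python3 go.py 0 -150 125 0
python3 - <<'E'
from h import *
snap('scene','scene1');s=snap('wrist','wrist1')
S=load('scene1');cv2.imwrite('pics/s1c.png',cv2.resize(S['image'][130:260,190:350],None,fx=4.5,fy=4.5,interpolation=cv2.INTER_CUBIC)[:,:,::-1])
E
```

```text
t 2.65 loc [   2.8 -148.7] z 210.8 yawlocal 0.06 rp [179.97  -0.2 ] F [ 0.2  0.1 -0.9] j [-22.  18.  -6.  65.  -0.  81.] w 0.000
tool shift -2.9 1.3 85.8 twist 0.06
```

View pics/s1c.png

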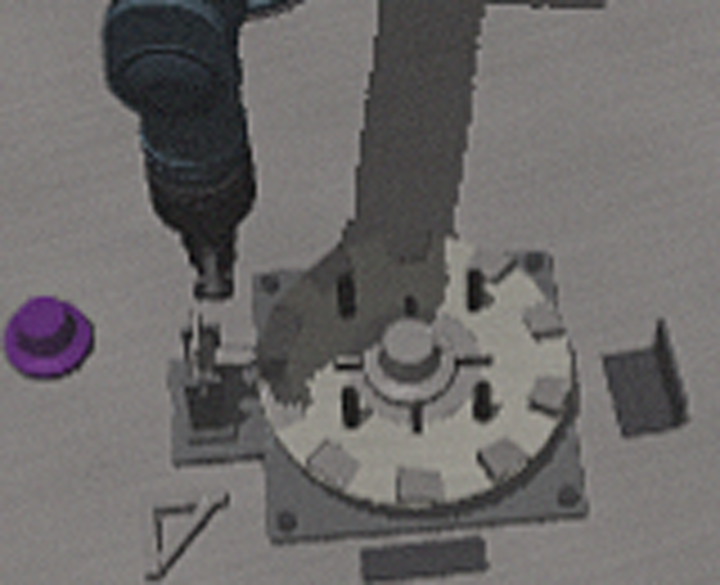

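View pics/wrist1.png

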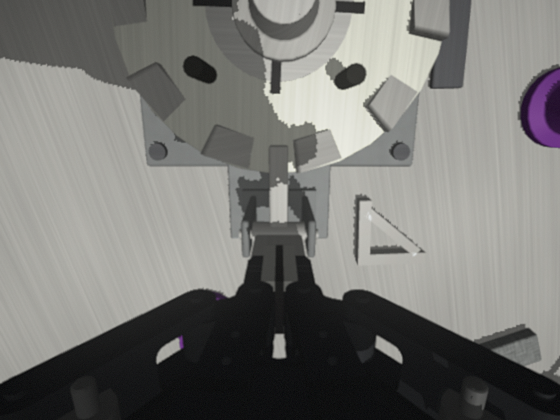

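Run:
```python
from h import *
from fit import W
p=(0.5532,0.0020,-0.23166);s=load('wrist1');X=cloud(s)
T=np.array([(-.018,-.169,.135),(.018,-.169,.135),(0,-.116,.091),(.13,-.13,.012),(-.13,-.13,.012)])
print(proj(s,W(p,T)).round(0))
c,n=np.cos(p[2]),np.sin(p[2])
for v in range(222,246,4):
  print(v,[(round(c*(q[0]-p[0])+n*(q[1]-p[1]),3),round(-n*(q[0]-p[0])+c*(q[1]-p[1]),3),round(q[2],3)) for q in X[v,[250,262,295,303]]])
```

```text
[[253. 256.]
 [309. 256.]
 [281. 163.]
 [415. 166.]
 [147. 165.]]
222 [(np.float64(-0.024), np.float64(-0.165), np.float64(0.081)), (np.float64(-0.015), np.float64(-0.163), np.float64(0.084)), (np.float64(0.011), np.float64(-0.163), np.float64(0.085)), (np.float64(0.017), np.float64(-0.163), np.float64(0.086))]
226 [(np.float64(nan), np.float64(nan), np.float64(nan)), (np.float64(-0.014), np.float64(-0.164), np.float64(0.091)), (np.float64(0.011), np.float64(-0.165), np.float64(0.089)), (np.float64(0.017), np.float64(-0.165), np.float64(0.09))]
230 [(np.float64(-0.024), np.float64(-0.17), np.float64(0.086)), (np.float64(-0.014), np.float64(-0.167), np.float64(0.091)), (np.float64(0.011), np.float64(-0.167), np.float64(0.092)), (np.float64(0.017), np.float64(-0.167), np.float64(0.092))]
234 [(np.float64(-0.024), np.float64(-0.172), np.float64(0.089)), (np.float64(-0.014), np.float64(-0.169), np.float64(0.095)), (np.float64(0.011), np.float64(-0.169), np.float64(0.094)), (np.float64(0.017), np.float64(-0.169), np.float64(0.094))]
238 [(np.float64(-0.024), np.float64(-0.175), np.float64(0.089)), (np.float64(-0.014), np.float64(-0.171), np.float64(0.1)), (np.float64(0.01), np.float64(-0.17), np.float64(0.1)), (np.float64(0.017), np.float64(-0.173), np.float64(0.094))]
242 [(np.float64(-0.024), np.float64(-0.179), np.float64(0.086)), (np.float64(-0.014), np.float64(-0.17), np.float64(0.108)), (np.float64(0.01), np.float64(-0.17), np.float64(0.108)), (np.float64(0.017), np.float64(-0.176), np.float64(0.094))]
```

The wrist depth puts the tab face at local y ≈ -170 mm, as expected. Next I descend in front of it.

Emit:
{"api": "drive_tool", "payload": {
  "series": [
    {"hand": 0,"translation": [-3,0,0],"twist": 0},
    {"hand": 0,"translation": [0,0,15],"twist": 0},
    {"hand": 0,"translation": [0,0,15],"twist": 0},
    {"hand": 0,"translation": [0,0,15],"twist": 0},
    {"hand": 0,"translation": [0,0,10],"twist": 0},
    {"hand": 0,"translation": [0,0,10],"twist": 0},
    {"hand": 0,"translation": [0,0,10],"twist": 0},
    {"hand": 0,"translation": [0,0,0],"twist": 0}
  ]
}}

```text
t: 3.42
ee_pos: [0.5158, -0.1436, 0.1338]
orientation: [-180.0, 0.1, -13.3]
force: [-0.2, 0.7, -0.1]
width: 0.0002
```

```bash
python3 go.py 0 -173 125 0
```

```text
t 3.42 loc [  -3.  -150.3] z 133.8 yawlocal 0.00 rp [-1.7998e+02  1.3000e-01] F [-0.2  0.7 -0.1] j [-22.  21. -14.  55.  -0.  81.] w 0.000
tool shift 3.0 22.7 8.8 twist 0.0
```

Emit:
{"api": "drive_tool", "payload": {
  "series": [
    {"hand": 0,"translation": [3,0,4],"twist": 0},
    {"hand": 0,"translation": [0,0,4],"twist": 0},
    {"hand": 0,"translation": [0,2,0],"twist": 0},
    {"hand": 0,"translation": [0,2,0],"twist": 0},
    {"hand": 0,"translation": [0,2,0],"twist": 0},
    {"hand": 0,"translation": [0,2,0],"twist": 0},
    {"hand": 0,"translation": [0,2,0],"twist": 0},
    {"hand": 0,"translation": [0,2,0],"twist": 0}
  ]
}}

```text
t: 4.08
ee_pos: [0.5174, -0.1552, 0.1278]
orientation: [-179.8, -0.1, -13.2]
force: [0.7, 5.5, 2.8]
width: 0.0001
```

```bash
python3 go.py 0 -173 125 0
```

```text
t 4.08 loc [   1.3 -161.2] z 127.8 yawlocal 0.08 rp [-1.7983e+02 -6.0000e-02] F [0.7 5.5 2.8] j [-24.  21. -14.  54.   0.  80.] w 0.000
tool shift -1.3 11.8 2.8 twist 0.08
```

Emit:
{"api": "drive_tool", "payload": {
  "series": [
    {"hand": 0,"translation": [0,2,0],"twist": 0},
    {"hand": 0,"translation": [0,2,0],"twist": 0},
    {"hand": 0,"translation": [0,2,0],"twist": 0},
    {"hand": 0,"translation": [0,2,0],"twist": 0},
    {"hand": 0,"translation": [0,2,0],"twist": 0},
    {"hand": 0,"translation": [0,2,0],"twist": 0},
    {"hand": 0,"translation": [0,0,0],"twist": 0}
  ]
}}

```text
t: 4.67
ee_pos: [0.5142, -0.1669, 0.1271]
orientation: [-179.9, 0.0, -13.2]
force: [1.4, 4.5, -0.3]
width: 0.0002
```

```bash
python3 go.py 0 -173 125 0
python3 - <<'E'
from h import *
s=snap('wrist','wrist2')
E
```

```text
t 4.67 loc [   0.8 -173.4] z 127.1 yawlocal 0.07 rp [-1.7985e+02  1.0000e-02] F [ 1.4  4.5 -0.3] j [-25.  22. -14.  54.   0.  78.] w 0.000
tool shift -0.8 -0.4 2.1 twist 0.07
```

View pics/wrist2.png

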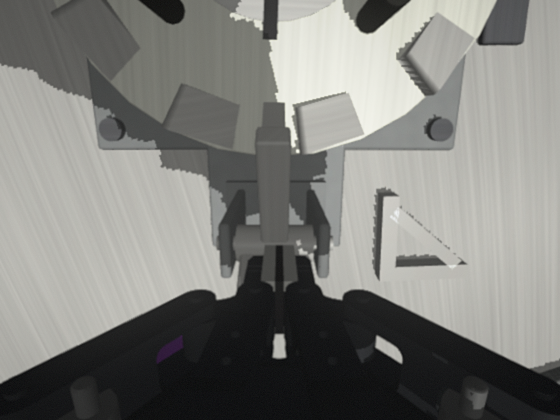

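The arm is visibly raised: its end is now at about (275,135), over the rim. I'll measure the angle from depth.

```bash
cat > pa.py <<'E'
import sys
from h import *
def ang(f):
    p=(0.5532,0.0020,-0.23166);s=load(f);X=cloud(s)
    c,n=np.cos(p[2]),np.sin(p[2]);dx,dy=X[...,0]-p[0],X[...,1]-p[1]
    lx=c*dx+n*dy;ly=-n*dx+c*dy;z=X[...,2]
    m=(abs(lx)<.005)&(ly>-.155)&(ly<-.108)&(z>.08)&(z<.16)
    a,b=np.polyfit(ly[m],z[m],1); print('pawl angle',np.arctan(a),'n',m.sum(),'ly',ly[m].min(),ly[m].max(),'z',z[m].min(),z[m].max())
ang(sys.argv[1])
E
python3 pa.py wrist1; python3 pa.py wrist2
```

```text
pawl angle 0.002984846469737685 n 807 ly -0.15498101874448106 -0.10817090762031575 z 0.08796195031751379 0.09221885791021267
pawl angle 0.3221403517843911 n 2351 ly -0.15498498007348338 -0.1080692520246376 z 0.10101246149741179 0.1249495175499027
```

Emit:
{"api": "drive_tool", "payload": {
  "series": [
    {"hand": 0,"translation": [0,2,0],"twist": 0},
    {"hand": 0,"translation": [0,2,0],"twist": 0},
    {"hand": 0,"translation": [0,2,0],"twist": 0},
    {"hand": 0,"translation": [0,0,0],"twist": 0}
  ]
}}

```text
t: 5.05
ee_pos: [0.5127, -0.1737, 0.1273]
orientation: [-180.0, 0.0, -13.2]
force: [0.3, 3.1, 0.3]
width: 0.0001
```

```bash
python3 go.py 0 -173 125 0
python3 - <<'E'
from h import *
p=(0.5532,0.0020,-0.23166);s=snap('wrist','wrist3');X=cloud(s)
c,n=np.cos(p[2]),np.sin(p[2]);dx,dy=X[...,0]-p[0],X[...,1]-p[1]
lx=c*dx+n*dy;ly=-n*dx+c*dy;z=X[...,2]
for v in range(90,250,12): print(v,lx[v,275].round(3),ly[v,275].round(3),z[v,275].round(3))
E
```

```text
t 5.05 loc [   0.9 -180.3] z 127.3 yawlocal 0.04 rp [-1.7999e+02  1.0000e-02] F [0.3 3.1 0.3] j [-25.  22. -14.  54.   0.  78.] w 0.000
tool shift -0.9 -7.3 2.3 twist 0.04
90 -0.001 -0.103 0.105
102 -0.001 -0.108 0.11
114 -0.001 -0.113 0.116
126 -0.001 -0.117 0.122
138 -0.001 -0.121 0.13
150 -0.001 -0.125 0.135
162 -0.001 -0.13 0.129
174 -0.001 -0.135 0.125
186 -0.001 -0.141 0.12
198 -0.001 -0.147 0.115
210 -0.001 -0.154 0.109
222 -0.001 -0.163 0.101
234 -0.002 -0.172 0.094
246 -0.001 -0.17 0.113
```

Pawl raised to about 0.73 rad (slope (0.135-0.101)/0.038), with its nose well above the teeth. Next I lift off and head for peg 0.

Emit:
{"api": "drive_tool", "payload": {
  "series": [
    {"hand": 0,"translation": [0,-1,5],"twist": 0},
    {"hand": 0,"translation": [0,0,-5],"twist": 0},
    {"hand": 0,"translation": [0,0,-20],"twist": 0},
    {"hand": 0,"translation": [0,0,-30],"twist": 0},
    {"hand": 0,"translation": [0,0,-30],"twist": 0},
    {"hand": 0,"translation": [0,0,0],"twist": -7},
    {"hand": 0,"translation": [0,0,0],"twist": -7},
    {"hand": 0,"translation": [0,0,0],"twist": -7},
    {"hand": 0,"translation": [0,0,0],"twist": -4.6},
    {"hand": 0,"translation": [0,0,0],"twist": 0}
  ]
}}

```text
t: 5.93
ee_pos: [0.513, -0.1737, 0.2077]
orientation: [179.9, 0.0, 12.4]
force: [-0.1, -0.3, -0.3]
width: 0.0004
```

```bash
python3 go.py 45.5 73.9 205 25.6
```

```text
t 5.93 loc [   1.2 -180.2] z 207.7 yawlocal 25.68 rp [1.7987e+02 3.0000e-02] F [-0.1 -0.3 -0.3] j [-25.  19.  -6.  65.  -0.  52.] w 0.000
tool shift 150.1 -209.8 2.7 twist 0.08
```

Emit:
{"api": "drive_tool", "payload": {
  "series": [
    {"hand": 0,"translation": [15,-21,0],"twist": 0},
    {"hand": 0,"translation": [15,-21,0],"twist": 0},
    {"hand": 0,"translation": [15,-21,0],"twist": 0},
    {"hand": 0,"translation": [15,-21,0],"twist": 0},
    {"hand": 0,"translation": [15,-21,0],"twist": 0},
    {"hand": 0,"translation": [15,-21,0],"twist": 0},
    {"hand": 0,"translation": [15,-21,0],"twist": 0},
    {"hand": 0,"translation": [15,-21,0],"twist": 0},
    {"hand": 0,"translation": [15,-21,0],"twist": 0},
    {"hand": 0,"translation": [15,-21,0],"twist": 0},
    {"hand": 0,"translation": [0,0,0],"twist": 0},
    {"hand": 0,"translation": [0,0,0],"twist": 0}
  ]
}}

```text
t: 6.93
ee_pos: [0.615, 0.0651, 0.2071]
orientation: [179.9, 0.0, 12.4]
force: [0.7, -0.3, -0.5]
width: 0.0001
```

```bash
python3 go.py 45.5 73.9 89 25.6;python3 - <<'E'
from h import *
s=snap('wrist','wrist4');snap('top','top4')
E
```

```text
t 6.93 loc [45.6 75.6] z 207.1 yawlocal 25.65 rp [1.7991e+02 1.0000e-02] F [ 0.7 -0.3 -0.5] j [ 0. 28.  7. 70. -0. 78.] w 0.000
tool shift -0.9 1.5 118.1 twist 0.05
```

View pics/wrist4.png

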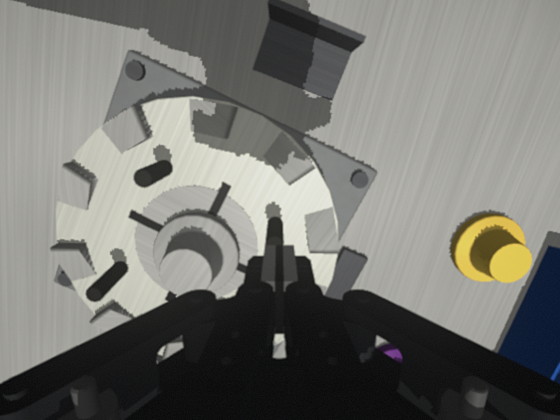

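View pics/top4.png

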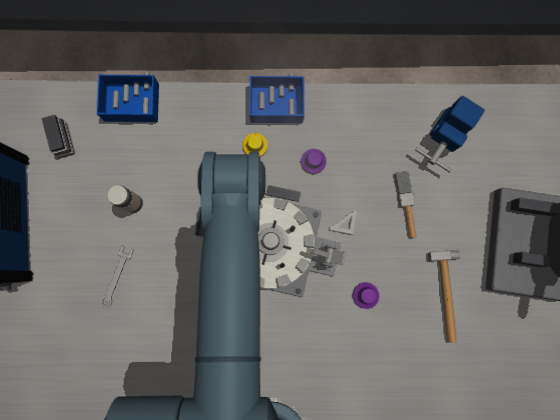

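Run:
```python
from h import *
from fit import W,pegs
p=(0.5532,0.0020,-0.23166);s=load('wrist4')
for w in (-.048,0,-.1): print(w,proj(s,W(p,pegs(w))).round(0).tolist(), proj(s,W(p,pegs(w,.052))).round(0).tolist())
print(proj(s,W(p,np.array([[.0456,.0756,.188],[.0455,.0739,.102],[.0455,.0739,.07]]))))
```

```text
-0.048 [[277.0, 245.0], [216.0, 350.0], [95.0, 295.0], [145.0, 178.0]] [[277.0, 223.0], [226.0, 314.0], [123.0, 267.0], [168.0, 167.0]]
0 [[276.0, 241.0], [220.0, 349.0], [97.0, 299.0], [140.0, 180.0]] [[276.0, 220.0], [229.0, 313.0], [125.0, 270.0], [164.0, 168.0]]
-0.1 [[279.0, 250.0], [212.0, 351.0], [93.0, 291.0], [150.0, 177.0]] [[279.0, 227.0], [222.0, 315.0], [122.0, 263.0], [172.0, 166.0]]
[[280.21953119 262.86566575]
 [278.6999101  212.36168292]
 [278.75110094 200.86753046]]
```

The in-line peg at (275,225) is peg 0, as predicted at wheel ≈ -0.048. The descent point is clear of it, so I go down.

Emit:
{"api": "drive_tool", "payload": {
  "series": [
    {"hand": 0,"translation": [-1,0,20],"twist": 0},
    {"hand": 0,"translation": [0,0,20],"twist": 0},
    {"hand": 0,"translation": [0,0,20],"twist": 0},
    {"hand": 0,"translation": [0,0,20],"twist": 0},
    {"hand": 0,"translation": [0,0,15],"twist": 0},
    {"hand": 0,"translation": [0,0,12],"twist": 0},
    {"hand": 0,"translation": [0,0,9],"twist": 0},
    {"hand": 0,"translation": [0,0,0],"twist": 0}
  ]
}}

```text
t: 7.7
ee_pos: [0.6118, 0.0631, 0.0893]
orientation: [-180.0, 0.2, 12.2]
force: [0.0, 0.2, 0.2]
width: -0.0002
```

```bash
python3 go.py 53 58 89 25.6
```

```text
t 7.70 loc [43.  72.9] z 89.3 yawlocal 25.52 rp [-179.99    0.22] F [0.  0.2 0.2] j [-0. 31. -4. 54. -0. 78.] w -0.000
tool shift 2.6 17.7 0.3 twist -0.08
```

Emit:
{"api": "drive_tool", "payload": {
  "series": [
    {"hand": 0,"translation": [2,2,0],"twist": 0},
    {"hand": 0,"translation": [0,2,0],"twist": 0},
    {"hand": 0,"translation": [0,2,0],"twist": 0},
    {"hand": 0,"translation": [0,2,0],"twist": 0},
    {"hand": 0,"translation": [0,2,0],"twist": 0},
    {"hand": 0,"translation": [0,2,0],"twist": 0},
    {"hand": 0,"translation": [0,2,0],"twist": 0},
    {"hand": 0,"translation": [0,2,0],"twist": 0},
    {"hand": 0,"translation": [0,2,0],"twist": 0},
    {"hand": 0,"translation": [0,2,0],"twist": 0}
  ]
}}

```text
t: 8.53
ee_pos: [0.6198, 0.0451, 0.0912]
orientation: [180.0, 0.0, 12.4]
force: [1.6, 3.4, -0.2]
width: 0.0001
```

```bash
python3 go.py 53 58 89 25.6
```

```text
t 8.53 loc [55.  57.3] z 91.2 yawlocal 25.65 rp [1.8e+02 1.0e-02] F [ 1.6  3.4 -0.2] j [-2. 32. -3. 55. -0. 76.] w 0.000
tool shift -1.5 -1.5 2.2 twist 0.05
```

Emit:
{"api": "drive_tool", "payload": {
  "series": [
    {"hand": 0,"translation": [-1,2,1],"twist": 0},
    {"hand": 0,"translation": [0,2,1],"twist": 0},
    {"hand": 0,"translation": [0,2,0],"twist": 0},
    {"hand": 0,"translation": [0,2,0],"twist": 0},
    {"hand": 0,"translation": [0,2,0],"twist": 0},
    {"hand": 0,"translation": [0,2,0],"twist": 0},
    {"hand": 0,"translation": [0,2,0],"twist": 0},
    {"hand": 0,"translation": [0,2,0],"twist": 0},
    {"hand": 0,"translation": [0,2,0],"twist": 0},
    {"hand": 0,"translation": [0,2,0],"twist": 0},
    {"hand": 0,"translation": [0,0,0],"twist": 0}
  ]
}}

```text
t: 9.45
ee_pos: [0.623, 0.0246, 0.0892]
orientation: [179.9, 0.0, 12.3]
force: [0.4, 0.8, -0.4]
width: -0.0
```

```bash
python3 go.py 53 58 89 25.6;python3 - <<'E'
from h import *
s=snap('wrist','wrist5');S=snap('scene','scene5')
cv2.imwrite('pics/s5c.png',cv2.resize(S['image'][130:260,190:350],None,fx=4.5,fy=4.5,interpolation=cv2.INTER_CUBIC)[:,:,::-1])
E
```

```text
t 9.45 loc [62.7 38. ] z 89.2 yawlocal 25.61 rp [1.7993e+02 4.0000e-02] F [ 0.4  0.8 -0.4] j [-4. 32. -3. 55. -0. 74.] w -0.000
tool shift -0.2 -22.2 0.2 twist 0.01
```

View pics/wrist5.png

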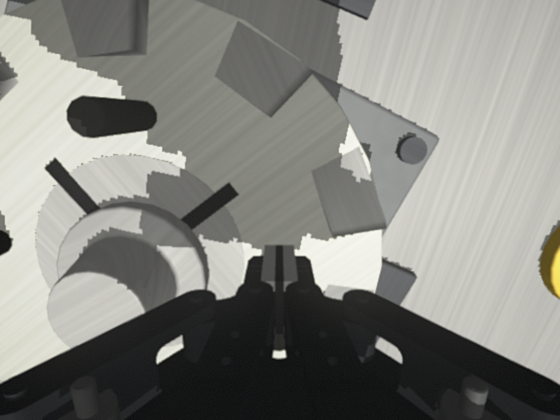

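View pics/s5c.png

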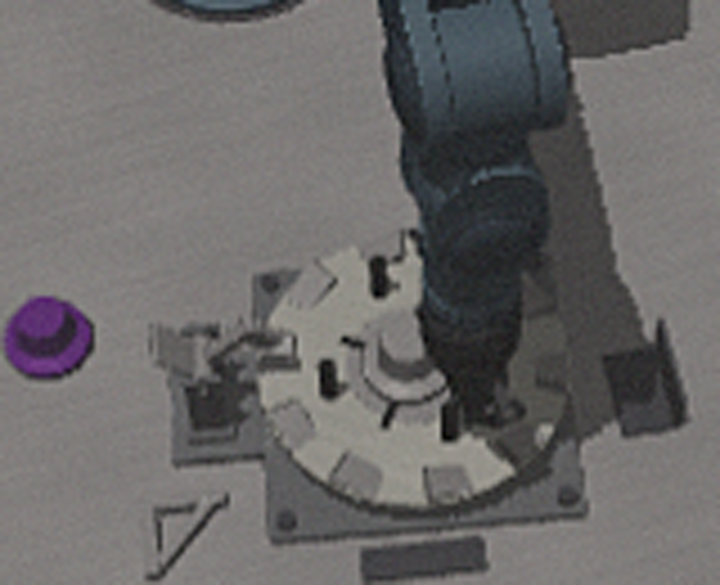

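```bash
cat > wa.py <<'E'
import sys
from h import *
p=(0.5532,0.0020,-0.23166)
def wheel(f):
    s=load(f);X=cloud(s)
    c,n=np.cos(p[2]),np.sin(p[2]);dx,dy=X[...,0]-p[0],X[...,1]-p[1]
    lx=c*dx+n*dy;ly=-n*dx+c*dy;z=X[...,2];r=np.hypot(lx,ly)
    m=(r>.062)&(r<.088)&(z>.098)&(z<.106)
    a=np.degrees(np.arctan2(ly,lx))[m]
    for lo in range(-180,180,10):
        k=(a>=lo)&(a<lo+10)
        if k.sum()>2: print(lo,k.sum(),a[k].mean().round(1),r[m][k].mean().round(4))
wheel(sys.argv[1])
E
python3 wa.py wrist4; echo; python3 wa.py wrist5; echo; python3 wa.py scene5; echo; python3 wa.py top0
```

```text
-150 79 -141.6 0.0759
-140 153 -137.1 0.0759
40 166 45.2 0.0735
120 32 129.4 0.0757
130 276 134.1 0.0758

10 193 15.7 0.0734
20 3 24.5 0.0721
30 305 38.5 0.0766
40 131 40.5 0.0706
100 987 107.0 0.0752
110 448 111.6 0.0749

-170 5 -164.6 0.0727
-80 5 -73.7 0.0731
-70 5 -67.5 0.0758
10 3 14.3 0.0769
20 4 22.6 0.0756

-150 6 -141.1 0.0756
-140 10 -136.7 0.0745
-50 13 -46.1 0.0728
40 11 44.7 0.0765
120 6 128.6 0.0768
130 12 133.0 0.0768
```

Emit:
{"api": "drive_tool", "payload": {
  "series": [
    {"hand": 0,"translation": [0,1.5,0],"twist": 0},
    {"hand": 0,"translation": [0,1.5,0],"twist": 0},
    {"hand": 0,"translation": [0,1.5,0],"twist": 0},
    {"hand": 0,"translation": [0,1.5,0],"twist": 0},
    {"hand": 0,"translation": [0,1.5,0],"twist": 0},
    {"hand": 0,"translation": [0,1.5,0],"twist": 0},
    {"hand": 0,"translation": [0,1,0],"twist": 0},
    {"hand": 0,"translation": [0,1,0],"twist": 0},
    {"hand": 0,"translation": [0,0,0],"twist": 0},
    {"hand": 0,"translation": [0,0,0],"twist": 0}
  ]
}}

```text
t: 10.38
ee_pos: [0.6257, 0.0145, 0.0892]
orientation: [180.0, -0.0, 12.4]
force: [-1.9, 0.7, -1.4]
width: -0.0001
```

```bash
python3 go.py 53 58 89 25.6;python3 - <<'E'
from h import *
s=snap('wrist','wrist6');S=snap('scene','scene6')
E
python3 wa.py wrist6; python3 wa.py scene6
```

```text
t 10.38 loc [67.7 28.8] z 89.2 yawlocal 25.63 rp [ 1.7997e+02 -1.0000e-02] F [-1.9  0.7 -1.4] j [-4. 32. -3. 55. -0. 73.] w -0.000
tool shift -0.6 -32.7 0.2 twist 0.03
0 141 7.6 0.0762
10 35 11.2 0.0752
20 57 27.8 0.0771
30 383 31.5 0.073
90 774 97.8 0.0746
100 753 102.3 0.0747
-180 7 -173.3 0.0733
-90 3 -82.3 0.0731
-80 6 -77.3 0.0729
0 5 7.7 0.0749
10 4 12.8 0.0736
```

Wheel at about -35° (-0.61 rad), well inside the notch window. Next I back off, lift, and go to the pawl arm.

Emit:
{"api": "drive_tool", "payload": {
  "series": [
    {"hand": 0,"translation": [0,-3,0],"twist": 0},
    {"hand": 0,"translation": [0,-5,0],"twist": 0},
    {"hand": 0,"translation": [0,0,-15],"twist": 0},
    {"hand": 0,"translation": [0,0,-25],"twist": 0},
    {"hand": 0,"translation": [0,0,-25],"twist": 0},
    {"hand": 0,"translation": [0,0,-25],"twist": 0},
    {"hand": 0,"translation": [0,0,-20],"twist": 0},
    {"hand": 0,"translation": [0,0,0],"twist": 7},
    {"hand": 0,"translation": [0,0,0],"twist": 7},
    {"hand": 0,"translation": [0,0,0],"twist": 7},
    {"hand": 0,"translation": [0,0,0],"twist": 4.6},
    {"hand": 0,"translation": [0,0,0],"twist": 0}
  ]
}}

```text
t: 11.48
ee_pos: [0.6241, 0.0228, 0.1996]
orientation: [180.0, -0.1, -13.3]
force: [-1.1, -0.3, 0.7]
width: 0.0001
```

```bash
python3 go.py 0 -122 200 0
```

```text
t 11.48 loc [64.3 36.5] z 199.6 yawlocal -0.01 rp [ 1.7998e+02 -7.0000e-02] F [-1.1 -0.3  0.7] j [ -4.  28.   8.  69.  -0. 100.] w 0.000
tool shift -64.3 158.5 -0.4 twist -0.01
```

Emit:
{"api": "drive_tool", "payload": {
  "series": [
    {"hand": 0,"translation": [-8,19,0],"twist": 0},
    {"hand": 0,"translation": [-8,19,0],"twist": 0},
    {"hand": 0,"translation": [-8,19,0],"twist": 0},
    {"hand": 0,"translation": [-8,19,0],"twist": 0},
    {"hand": 0,"translation": [-8,19,0],"twist": 0},
    {"hand": 0,"translation": [-8,19,0],"twist": 0},
    {"hand": 0,"translation": [-8,20,0],"twist": 0},
    {"hand": 0,"translation": [-8,20,0],"twist": 0},
    {"hand": 0,"translation": [0,0,0],"twist": 0},
    {"hand": 0,"translation": [0,0,0],"twist": 0}
  ]
}}

```text
t: 12.32
ee_pos: [0.5261, -0.1132, 0.1996]
orientation: [-180.0, -0.0, -13.2]
force: [0.7, -0.0, 0.1]
width: 0.0001
```

```bash
python3 go.py 0 -118 110 0;python3 - <<'E'
from h import *
s=snap('wrist','wrist7');S=snap('top','top7');S=snap('scene','scene7')
cv2.imwrite('pics/s7c.png',cv2.resize(S['image'][130:260,190:350],None,fx=4.5,fy=4.5,interpolation=cv2.INTER_CUBIC)[:,:,::-1])
E
for i in wrist7 scene7 top7; do echo $i; python3 wa.py $i;done
```

```text
t 12.32 loc [ 1.000e-01 -1.184e+02] z 199.6 yawlocal 0.04 rp [-1.8e+02 -4.0e-02] F [ 0.7 -0.   0.1] j [-19.  18.  -8.  64.   0.  84.] w 0.000
tool shift -0.1 -0.4 89.6 twist 0.04
wrist7
-180 209 -172.2 0.0768
-170 208 -167.9 0.0764
-90 280 -83.6 0.0756
-80 54 -79.0 0.0755
0 302 7.0 0.0721
10 116 11.3 0.0719
scene7
-180 5 -174.2 0.0756
-170 3 -169.2 0.0729
-90 5 -82.6 0.0737
0 6 7.4 0.0792
90 5 97.3 0.0749
top7
-180 14 -173.7 0.0757
-90 10 -83.2 0.0731
-80 8 -78.5 0.0725
0 7 8.0 0.0741
10 7 12.9 0.0747
90 7 97.5 0.0762
100 4 101.9 0.078
```

View pics/wrist7.png

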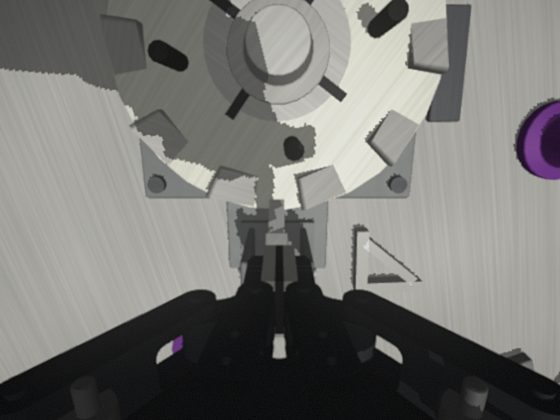

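View pics/s7c.png

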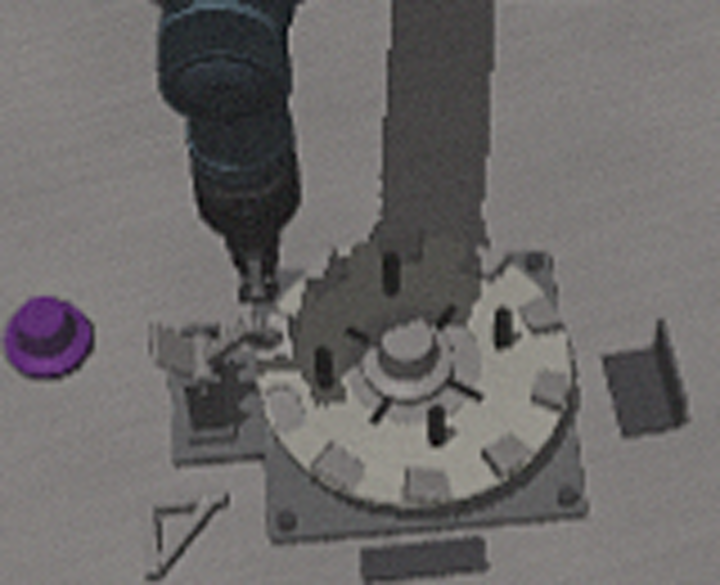

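The nose sits between two teeth, at about (278,210) in the wrist view, and the wheel is at about -36°. I press down slowly.

Emit:
{"api": "drive_tool", "payload": {
  "series": [
    {"hand": 0,"translation": [0,0,20],"twist": 0},
    {"hand": 0,"translation": [0,0,15],"twist": 0},
    {"hand": 0,"translation": [0,0,3],"twist": 0},
    {"hand": 0,"translation": [0,0,3],"twist": 0},
    {"hand": 0,"translation": [0,0,3],"twist": 0},
    {"hand": 0,"translation": [0,0,3],"twist": 0},
    {"hand": 0,"translation": [0,0,3],"twist": 0},
    {"hand": 0,"translation": [0,0,3],"twist": 0},
    {"hand": 0,"translation": [0,0,3],"twist": 0},
    {"hand": 0,"translation": [0,0,3],"twist": 0},
    {"hand": 0,"translation": [0,0,3],"twist": 0},
    {"hand": 0,"translation": [0,0,3],"twist": 0}
  ]
}}

```text
t: 13.47
ee_pos: [0.53, -0.101, 0.1387]
orientation: [-178.4, -0.3, -12.8]
force: [0.9, 40.4, 27.0]
width: 0.0
```

```bash
python3 go.py 0 -118 110 0
```

```text
t 13.47 loc [   1.1 -105.6] z 138.7 yawlocal 0.43 rp [-178.36   -0.33] F [ 0.9 40.4 27. ] j [-18.  21. -14.  55.   2.  84.] w 0.000
tool shift -1.2 12.4 28.7 twist 0.43
```

The finger slid off the arm's end face: 40 N sideways and a 12 mm deflection. I lift off straight away and will re-aim further out along the arm.

Emit:
{"api": "drive_tool", "payload": {
  "series": [
    {"hand": 0,"translation": [0,-4,-4],"twist": 0},
    {"hand": 0,"translation": [0,-6,-8],"twist": 0},
    {"hand": 0,"translation": [0,0,-20],"twist": 0},
    {"hand": 0,"translation": [0,0,-25],"twist": 0},
    {"hand": 0,"translation": [0,0,0],"twist": 0},
    {"hand": 0,"translation": [0,0,0],"twist": 0}
  ]
}}

```text
t: 13.97
ee_pos: [0.5304, -0.1036, 0.1935]
orientation: [179.9, -0.3, -13.2]
force: [0.3, -0.7, 0.1]
width: -0.0004
```

```bash
python3 go.py 0 -133 190 0;python3 - <<'E'
from h import *
s=snap('wrist','wrist8');S=snap('top','top8');S=snap('scene','scene8')
cv2.imwrite('pics/s8c.png',cv2.resize(S['image'][130:260,190:350],None,fx=4.5,fy=4.5,interpolation=cv2.INTER_CUBIC)[:,:,::-1])
p=(0.5532,0.0020,-0.23166);s=load('wrist8');X=cloud(s)
c,n=np.cos(p[2]),np.sin(p[2]);dx,dy=X[...,0]-p[0],X[...,1]-p[1]
lx=c*dx+n*dy;ly=-n*dx+c*dy;z=X[...,2]
for u in (272,279,286):
  print(u,[(v,lx[v,u].round(3),ly[v,u].round(3),z[v,u].round(3)) for v in range(190,262,6)])
E
for i in wrist8 top8; do echo $i; python3 wa.py $i;done
```

```text
t 13.97 loc [   2.  -108.1] z 193.5 yawlocal 0.05 rp [179.95  -0.3 ] F [ 0.3 -0.7  0.1] j [-18.  19.  -8.  63.  -0.  85.] w -0.000
tool shift -2.1 24.9 3.5 twist 0.05
272 [(190, np.float64(-0.003), np.float64(-0.102), np.float64(0.053)), (196, np.float64(-0.003), np.float64(-0.107), np.float64(0.051)), (202, np.float64(-0.003), np.float64(-0.112), np.float64(0.051)), (208, np.float64(-0.003), np.float64(-0.104), np.float64(0.099)), (214, np.float64(-0.003), np.float64(-0.107), np.float64(0.102)), (220, np.float64(-0.003), np.float64(-0.11), np.float64(0.107)), (226, np.float64(-0.003), np.float64(-0.112), np.float64(0.111)), (232, np.float64(-0.002), np.float64(-0.114), np.float64(0.119)), (238, np.float64(-0.002), np.float64(-0.116), np.float64(0.123)), (244, np.float64(-0.002), np.float64(-0.119), np.float64(0.125)), (250, np.float64(-0.001), np.float64(-0.098), np.float64(0.184)), (256, np.float64(-0.001), np.float64(-0.098), np.float64(0.19))]
279 [(190, np.float64(0.002), np.float64(-0.102), np.float64(0.051)), (196, np.float64(0.002), np.float64(-0.107), np.float64(0.051)), (20
[... 1012 characters left out ...]
0.128), np.float64(0.051)), (226, np.float64(0.01), np.float64(-0.147), np.float64(0.011)), (232, np.float64(0.01), np.float64(-0.153), np.float64(0.012)), (238, np.float64(0.009), np.float64(-0.157), np.float64(0.019)), (244, np.float64(0.009), np.float64(-0.163), np.float64(0.019)), (250, np.float64(0.005), np.float64(-0.098), np.float64(0.183)), (256, np.float64(0.005), np.float64(-0.098), np.float64(0.19))]
wrist8
-180 229 -172.4 0.0767
-170 215 -167.9 0.0765
-90 284 -83.6 0.0755
-80 57 -79.0 0.0754
0 320 6.8 0.0721
10 138 11.5 0.0718
top8
-180 16 -173.3 0.0754
-170 3 -168.5 0.0746
-90 9 -83.4 0.0726
-80 8 -78.7 0.0718
0 6 7.9 0.0742
10 10 12.5 0.0746
90 10 97.5 0.0749
100 8 101.9 0.0773
```

View pics/wrist8.png

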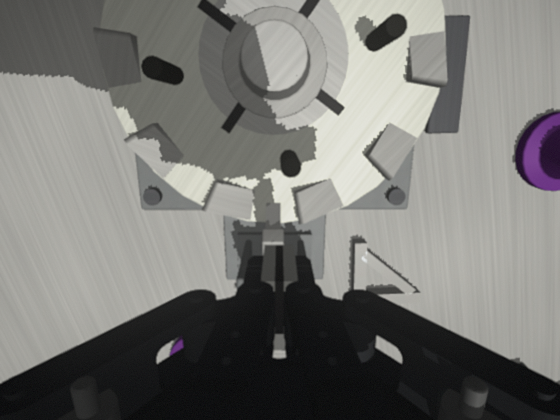

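View pics/s8c.png

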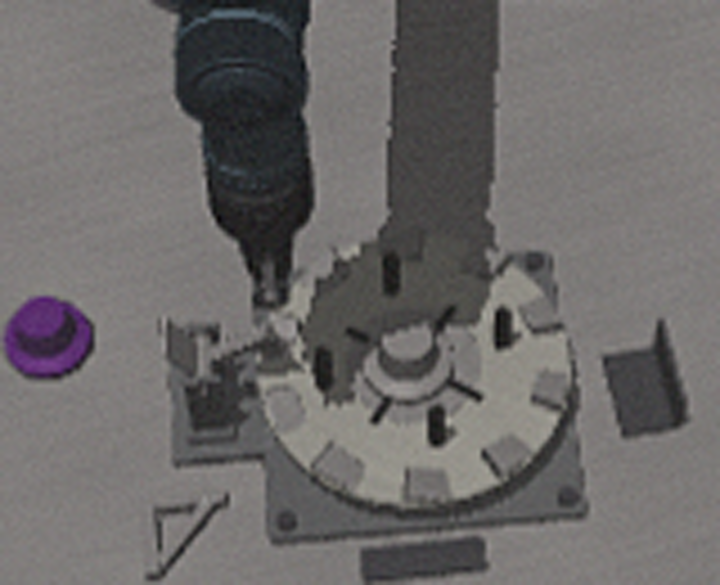

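The pawl is partly lowered (end at y -119, z 0.126) and the wheel is unchanged at -36°. I'll re-press with the finger centred at y ≈ -134.

Emit:
{"api": "drive_tool", "payload": {
  "series": [
    {"hand": 0,"translation": [-2,13,0],"twist": 0},
    {"hand": 0,"translation": [0,13,0],"twist": 0},
    {"hand": 0,"translation": [0,0,15],"twist": 0},
    {"hand": 0,"translation": [0,0,15],"twist": 0},
    {"hand": 0,"translation": [0,0,10],"twist": 0},
    {"hand": 0,"translation": [0,0,3],"twist": 0},
    {"hand": 0,"translation": [0,0,2],"twist": 0},
    {"hand": 0,"translation": [0,0,2],"twist": 0},
    {"hand": 0,"translation": [0,0,2],"twist": 0}
  ]
}}

```text
t: 14.87
ee_pos: [0.5211, -0.1282, 0.1428]
orientation: [180.0, -0.1, -13.2]
force: [-0.2, 0.4, 0.3]
width: -0.0004
```

```bash
python3 go.py 0 -133 110 0
```

```text
t 14.87 loc [  -1.3 -134.1] z 142.8 yawlocal 0.04 rp [ 1.7998e+02 -7.0000e-02] F [-0.2  0.4  0.3] j [-21.  20. -14.  56.  -0.  83.] w -0.000
tool shift 1.3 -1.1 32.8 twist 0.04
```

Emit:
{"api": "drive_tool", "payload": {
  "series": [
    {"hand": 0,"translation": [1,0,2],"twist": 0},
    {"hand": 0,"translation": [0,0,2],"twist": 0},
    {"hand": 0,"translation": [0,0,2],"twist": 0},
    {"hand": 0,"translation": [0,0,2],"twist": 0},
    {"hand": 0,"translation": [0,0,2],"twist": 0}
  ]
}}

```text
t: 15.28
ee_pos: [0.522, -0.1281, 0.1325]
orientation: [180.0, -0.1, -13.2]
force: [0.5, 0.2, 1.7]
width: 0.0002
```

```bash
python3 go.py 0 -133 110 0
```

```text
t 15.28 loc [  -0.5 -133.8] z 132.5 yawlocal 0.05 rp [ 1.8e+02 -6.0e-02] F [0.5 0.2 1.7] j [-21.  21. -14.  55.   0.  83.] w 0.000
tool shift 0.5 -0.8 22.5 twist 0.05
```

Emit:
{"api": "drive_tool", "payload": {
  "series": [
    {"hand": 0,"translation": [0,0,2],"twist": 0},
    {"hand": 0,"translation": [0,0,2],"twist": 0},
    {"hand": 0,"translation": [0,0,2],"twist": 0},
    {"hand": 0,"translation": [0,0,2],"twist": 0},
    {"hand": 0,"translation": [0,0,2],"twist": 0},
    {"hand": 0,"translation": [0,0,2],"twist": 0},
    {"hand": 0,"translation": [0,0,2],"twist": 0}
  ]
}}

```text
t: 15.87
ee_pos: [0.5215, -0.128, 0.118]
orientation: [-180.0, 0.0, -13.2]
force: [0.6, 0.3, 2.0]
width: 0.0
```

```bash
python3 go.py 0 -120 113 0
```

```text
t 15.87 loc [  -1.  -133.8] z 118.0 yawlocal 0.04 rp [-1.7999e+02  1.0000e-02] F [0.6 0.3 2. ] j [-21.  22. -16.  53.   0.  83.] w 0.000
tool shift 1.0 -13.8 5.0 twist 0.04
```

Emit:
{"api": "drive_tool", "payload": {
  "series": [
    {"hand": 0,"translation": [0,0,-6],"twist": 0},
    {"hand": 0,"translation": [1,-7,0],"twist": 0},
    {"hand": 0,"translation": [0,-7,0],"twist": 0},
    {"hand": 0,"translation": [0,0,3],"twist": 0},
    {"hand": 0,"translation": [0,0,2],"twist": 0},
    {"hand": 0,"translation": [0,0,2],"twist": 0},
    {"hand": 0,"translation": [0,0,2],"twist": 0},
    {"hand": 0,"translation": [0,0,2],"twist": 0}
  ]
}}

```text
t: 16.53
ee_pos: [0.5258, -0.1147, 0.1131]
orientation: [-180.0, 0.0, -13.2]
force: [0.4, 0.5, 1.1]
width: -0.0002
```

```bash
python3 go.py 0 -120 110 0
```

```text
t 16.53 loc [ 1.000e-01 -1.199e+02] z 113.1 yawlocal 0.04 rp [-179.99    0.  ] F [0.4 0.5 1.1] j [-19.  22. -16.  52.   0.  84.] w -0.000
tool shift -0.1 0.1 3.1 twist 0.04
```

Emit:
{"api": "drive_tool", "payload": {
  "series": [
    {"hand": 0,"translation": [0,0,1],"twist": 0},
    {"hand": 0,"translation": [0,0,1],"twist": 0},
    {"hand": 0,"translation": [0,0,1],"twist": 0},
    {"hand": 0,"translation": [0,0,1],"twist": 0}
  ]
}}

```text
t: 16.87
ee_pos: [0.5258, -0.1147, 0.1098]
orientation: [180.0, -0.0, -13.2]
force: [-3.8, 2.3, 12.6]
width: -0.0001
```

```bash
python3 go.py 0 -120 110 0
```

```text
t 16.87 loc [ 1.000e-01 -1.199e+02] z 109.8 yawlocal 0.04 rp [ 1.8e+02 -2.0e-02] F [-3.8  2.3 12.6] j [-19.  22. -16.  52.  -0.  84.] w -0.000
tool shift -0.1 0.1 -0.2 twist 0.04
```

At tip height 90.8 mm the force jumps to 12.6 N. That is the seated height (91 mm). I hold briefly, then lift and check.

Emit:
{"api": "drive_tool", "payload": {
  "series": [
    {"hand": 0,"translation": [0,0,0.5],"twist": 0},
    {"hand": 0,"translation": [0,0,0],"twist": 0},
    {"hand": 0,"translation": [0,0,-5],"twist": 0},
    {"hand": 0,"translation": [0,0,-20],"twist": 0},
    {"hand": 0,"translation": [0,0,-30],"twist": 0},
    {"hand": 0,"translation": [0,0,-35],"twist": 0},
    {"hand": 0,"translation": [-35,-5,-10],"twist": 0},
    {"hand": 0,"translation": [-40,-5,0],"twist": 0},
    {"hand": 0,"translation": [-40,-5,0],"twist": 0},
    {"hand": 0,"translation": [0,0,0],"twist": 0},
    {"hand": 0,"translation": [0,0,0],"twist": 0}
  ]
}}

```text
t: 17.78
ee_pos: [0.4141, -0.0727, 0.2081]
orientation: [180.0, 0.2, -13.2]
force: [0.6, 0.2, 0.2]
width: 0.0002
```

```bash
python3 go.py;python3 - <<'E'
from h import *
s=snap('wrist','wrist9');S=snap('top','top9')
cv2.imwrite('pics/t9c.png',cv2.resize(S['image'][130:330,170:390],None,fx=3,fy=3,interpolation=cv2.INTER_CUBIC)[:,:,::-1])
S=snap('scene','scene9')
cv2.imwrite('pics/s9c.png',cv2.resize(S['image'][130:260,190:350],None,fx=4.5,fy=4.5,interpolation=cv2.INTER_CUBIC)[:,:,::-1])
E
for i in wrist9 top9 scene9; do echo $i; python3 wa.py $i;python3 pa.py $i;done
```

```text
t 17.78 loc [-118.2 -104.7] z 208.1 yawlocal 0.06 rp [1.7998e+02 1.7000e-01] F [0.6 0.2 0.2] j [-19.   5. -23.  62.  -0.  85.] w 0.000
wrist9
-180 198 -172.3 0.0778
-170 161 -168.1 0.0777
-90 262 -84.1 0.0751
-80 38 -79.3 0.0751
0 21 7.7 0.0659
10 6 11.0 0.0659
pawl angle -0.001750951171460267 n 654 ly -0.15493193634711586 -0.10800813834284896 z 0.08821955627979977 0.09216279591956876
top9
-180 17 -173.3 0.0749
-90 7 -83.8 0.0735
-80 7 -78.6 0.0734
0 8 7.9 0.0758
10 8 12.6 0.0739
90 9 97.3 0.0761
100 6 102.0 0.0775
pawl angle 0.011852306889122229 n 61 ly -0.1539715813140384 -0.10838613903329433 z 0.08334854781089933 0.09828227576335309
scene9
-180 6 -173.9 0.0748
-170 3 -167.8 0.0713
-90 3 -81.3 0.0734
-80 4 -77.7 0.0769
0 6 8.1 0.0759
90 4 96.0 0.0767
pawl angle -0.04523808403685828 n 32 ly -0.1535724178289998 -0.11016810982129459 z 0.080065778479621 0.09578132582240448
```

View pics/t9c.png

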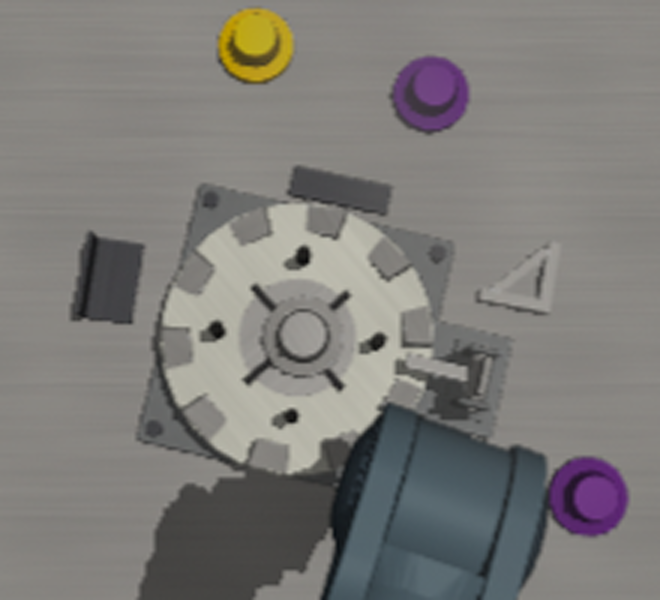

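View pics/s9c.png

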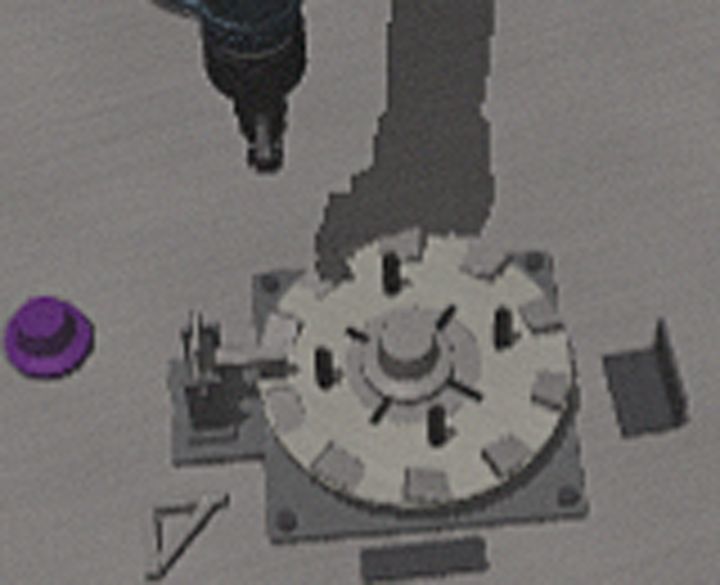

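The pictures show the pawl down between two teeth, at an angle of about 0 (±0.01). The pegs have turned about -36°, the flange is still centred, the neighbouring objects haven't moved, and the arm is clear. I'm handing in.

```bash
python3 -c "
from station import arm
print(arm.hand_in())"
```

```text
the job is handed in; nothing more can be done
None
```

The wheel is one notch back and the pawl is down in the new notch; I handed the job in at about 18 s, with no verdict given.

**What I did:** with the jaws shut, I pushed the tab outward until the pawl stood at about 0.73 rad. I then pushed peg 0 clockwise until the wheel had turned one notch, and pressed the pawl arm back down.

**Last checks:**
- **Wheel:** the pegs read about -36° (-0.62 rad) in the wrist and top views.
- **Pawl:** its angle read about 0.00 rad in the wrist view. The pressing force also jumped to 12.6 N exactly at the seated height of 91 mm. The top and scene views gave 0.01 and -0.05 rad, but from few points.
- **Surroundings:** the flange is still centred and the neighbouring objects look unmoved. The arm is clear, and the measured force is about zero.

**What went wrong:** my first try at pressing the pawl down was aimed too close to the arm's end. The finger slid down the end face, and when I noticed it was pressing about 40 N sideways and 27 N vertically. I backed off, found the wheel had not moved, and pressed again further along the arm. That press took about 2 N until the pawl seated. It was the fingertip, not the gripper's body, that pressed, and it was well under the 120 N wrist limit, but it was not gentle.

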